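# Load the second shaft into the carrier and lift it level

## Task

Lay the loose long shaft into the empty pair of V notches of the wooden carrier, centred like the shaft already in it, and let go of it while the carrier stands on the bench. Then pick the carrier up by its handle, about 10 cm clear of the bench, keeping it level all the way so both shafts stay in their notches, and finish holding it still and level in the air. Leave the other things on the bench where they are.

Things in the scene. Friction and masses are not known exactly. Their poses are not given: they have to be found in the camera images.
- carrier: Loose wooden shaft carrier, about 0.3 kg, any yaw. Origin: centre of its underside; x along handle and shafts, z up. Base board 175 (x) by 210 (y) by 12 mm. Two saddle boards 18 mm thick stand across it at x = +65 and -65 mm, each with V notches at y = +78 (empty) and y = -78 mm (holding a shaft). With both shafts in, its centre of mass lies below the middle of the handle.
- carrier_grip (a point): Centre of the carrier's bridge handle, 115 mm above its underside; axes as the carrier's. The handle is a flat-sided wooden bar 130 (along x) by 22 (y) by 28 mm (z), top 129 mm up, on two posts 14 by 20 mm at x = +54 and -54 mm; it runs over the carrier's middle line, 78 mm from each shaft.
- empty_seat (a point): Where the loose shaft's centre belongs: midway between the two empty notches, 47 mm above the carrier's underside (carrier x 0, y +78 mm); axes as the carrier's, so the shaft lies along x. The 90 degree notches have their apex 30 mm and upper edge 50 mm up and are 40 mm wide at the top. Between the saddle boards the space is free down to the base board.
- shaft_loose: Loose plain aluminium shaft lying on the bench, about 0.22 kg: 24 mm in diameter over 200 mm, with a stub 16 mm in diameter and 12 mm long on each end (224 mm overall). Origin: its middle, on the axis (12 mm above the bench as it lies); x along it. It can roll. Both ends alike.
- shaft_loaded: Identical shaft, already in the carrier's notches at y = -78 mm. Origin: its middle, on the axis; x along it. It stays there.
- short_bar: Bystander: short aluminium bar 24 mm in diameter, 90 mm long, without stubs, too short to span the carrier's notches, lying on the bench. Origin: its middle, on the axis; x along it.
- bush: Bystander: upright steel bush (ring), 40 mm in diameter, 22 mm high. Origin: centre of its underside.
- hammer: Bystander: hammer lying on the robot's right. Origin under its middle; x along the handle.
- jar: Bystander: glass jar with steel lid, 72 mm in diameter, 100 mm high. Origin: centre of its underside.
- sanding_block: Bystander: cork sanding block 110 by 60 by 32 mm. Origin: centre of its underside.
There are look-alikes about, which are no part of the job. Leave any blue or orange look-alike of the shaft_loose alone.

How it is judged:
By the outcome, as a careful person would: the job done as asked, in the order asked, and still so for the second after the job is handed in, while the arm keeps its last pose, push and grip.
It also fails if it takes over 53 s, if anything falls off the work surface, if the arm or the gripper's body presses on something with over 40 N, if the wrist force passes 120 N, or if a joint passes its speed limit or range.

## Robot

A 6-joint arm with a two-finger parallel gripper is mounted at the origin on the work surface. World frame = base frame: x ahead of the robot, y to its left, z up, the work surface at z = 0. Lengths are in m, angles in rad, forces in N, time in s.
With the tool pointing down it reaches from about 0.375 to 0.9 m from the base axis. Payload 3.1 kg.
Tool frame: the origin (TCP) lies between the finger pads, 19 mm behind the fingertips; this is the grasp point; z points along the fingers, y is the line along which they close (so a half turn about z gives the same grasp; the last joint's range is limited). The gripper opens to 85 mm and grips with 20 to 120 N. Pads are 22 mm wide; open, the fingers measure 114 mm over their backs; the gripper's body (76 mm by 85 mm) begins 54 mm behind the grasp point. The pads swing forward as they close: fully open they stand 13 mm farther back than shut.
Start: joints at [-1.353, 0.527, 1.433, -0, 1.181, -0.178], TCP at [0.242, -0.576, 0.25] pointing down, gripper open.
Joint ranges: [-3.08, 3.08], [-0.75, 2.2], [0.22, 2.44], [-1.43, 4.57], [0, 2.65], [-2.85, 2.85]. Speed limits (rad/s): [2.79, 2.79, 3.14, 3.14, 3.14, 3.14].

## Interface

Orientations are given as a unit quaternion [x, y, z, w].
In Python, from station import sense, snapshot, camera_params, sign_off gives the robot as it stands.
- The arm moves only by the shell command python3 -m handwheel 'ROWS' [OPENING] [FORCE]. ROWS is JSON, a list that holds one entry, the list of rows, each a list of 4 numbers: the shift along the tool's x, y, z in units of 25 mm (1.0 is 25 mm), then the turn about the tool's z in units of 6 degrees (1.0 is 6 degrees). A call has 1 to 20 rows; each row shifts and turns the commanded pose from where the row before left it, along the tool's axes as they then stand; what a row does not reach is not made up. A row lasts 1/8 s, in which the tool goes at most 62.5 mm and 10.7 degrees, less where a joint would pass 70% of its speed; a pose out of reach is approached as far as the arm can. A call is refused whole if a number of a shift passes 1 or a number of a turn 1, either way. A call with a gripper value outside its range is refused whole. OPENING is the finger opening in mm, from 0 to 85.4, set as the call begins (- or left out, the last holds). The fingers move at their own pace and stop on an object; FORCE is the grip in N (left out, the last holds). Time passes only in rows, so rows that do not move let the fingers close. It gives the time, the measured TCP pose, the force, the opening and the grip force at its end, in the units of the state.
- sense(): the state, without advancing time (a new reading comes with each control period).
- snapshot(name): name is "side" or "top"; returns (picture, depth): 400x640x3 uint8, red, green, blue; 400x640 float32, m along the optical axis (not along the pixel's ray), 0 where there is no reading.
- camera_params(name): a dict with "mtx" (3x3 intrinsics, pixels), "D" ([k1, k2, p1, p2, k3] as OpenCV has them; the pictures are not rectified), "extrinsics" (4x4, takes a point from camera to world coordinates). Camera axes: x right, y up, looking along -z (the intrinsics and any distortion apply to the point x, -y, -z); pixel columns grow to the right and rows downward; lengths in m; the calibration is good to about 2 mm. A picture is of the moment at which its call begins. camera_params takes no time and is no camera call.
- sign_off(): hands the job in; it is judged then, once.
The state is a dict: "t": time; "q": joint angles; "qd": joint speeds; "tau": joint torques, N m; "tcp_pos": TCP position; "tool_rot": TCP orientation; "force": force on the tool from outside, world axes, zero at the start; "ft_torque": the same for the moment, N m; "finger_gap": opening from 0.0 (shut) to 1.0 (fully open); "gripper_force": force on a finger pad.
Only numpy, scipy, OpenCV 4.12 (cv2) and the standard library are available. Lean on these libraries where they do the work, as an engineer would, in place of code of your own. Each camera call takes 0.05 s, during which the arm holds its last target. There are 200 camera calls.

## Working session

There is one attempt and no reset: what is moved stays moved. The work goes in short steps, Python scripts to look and compute and a shell command to move; the robot and the scene stay as the last step left them, time stands still between calls to the robot, and variables do not carry over. Pictures are saved under pics/ and viewed, at most 10 in all, crops included, and the job is handed in when it is done.

```bash
mkdir -p pics
cat > h.py <<'E'
import numpy as np, cv2
from station import sense, snapshot, camera_params
def grab(n):
    im,d=snapshot(n); np.savez(f'{n}.npz',im=im,d=d); return im,d
def load(n):
    z=np.load(f'{n}.npz'); return z['im'],z['d']
def rays(n,uv):
    p=camera_params(n); uv=np.asarray(uv,float).reshape(-1,1,2)
    x=cv2.undistortPoints(uv,np.array(p['mtx'],float),np.array(p['D'],float)).reshape(-1,2)
    E=np.array(p['extrinsics']); r=np.c_[x[:,0],-x[:,1],-np.ones(len(x))]
    return E[:3,3], r@E[:3,:3].T
def onplane(n,uv,z):
    o,r=rays(n,uv); return o+r*((z-o[2])/r[:,2])[:,None]
def pts(n,uv,d):
    o,r=rays(n,uv); uv=np.asarray(uv,int).reshape(-1,2)
    return o+r*d[uv[:,1],uv[:,0]][:,None]
E
python3 - <<'E'
from h import *
for n in('top','side'):
    im,d=grab(n); cv2.imwrite(f'pics/{n}0.png',im[:,:,::-1]); p=camera_params(n); print(n,np.round(p['mtx'],1),p['D'],np.round(p['extrinsics'],3))
print(sense())
E
```

```text
top [[421.3   0.  322.8]
 [  0.  421.3 198.6]
 [  0.    0.    1. ]] [-0.07674894  0.          0.          0.          0.        ] [[-0.013  0.991 -0.133  0.316]
 [-1.    -0.013  0.004  0.024]
 [ 0.002  0.133  0.991  1.588]
 [ 0.     0.     0.     1.   ]]
side [[391.3   0.  317.9]
 [  0.  391.3 199.9]
 [  0.    0.    1. ]] [-0.02568189  0.          0.          0.          0.        ] [[-0.9    0.261 -0.35   0.094]
 [-0.436 -0.498  0.75   0.905]
 [ 0.021  0.827  0.562  0.751]
 [ 0.     0.     0.     1.   ]]
{'t': 0.1, 'q': array([-1.35249529e+00,  5.28388952e-01,  1.43381209e+00, -1.08752096e-05,
        1.18142246e+00, -1.78511429e-01]), 'qd': array([ 1.75660522e-05, -3.03429199e-03, -1.60305904e-03, -7.95705630e-04,
        7.16221846e-05,  1.98469769e-03]), 'tau': array([-1.08522672e-04, -4.43302917e+01, -1.78586823e+01, -1.94298327e-04,
        3.85977561e-03, -7.12187088e-06]), 'tcp_pos': array([ 0.24142882, -0.57579996,  0.24910971]), 'tool_rot': array([ 9.80381053e-01,  1.97109007e-01, -2.52278177e-05, -1.01512307e-03]), 'force': array([-0.6037246 ,  0.73861563, -0.12296685]), 'ft_torque': array([ 0.02231573, -0.00391538, -0.02205892]), 'gripper_force': 0.0, 'finger_gap': 1.0024545261145854}
```

View pics/top0.png

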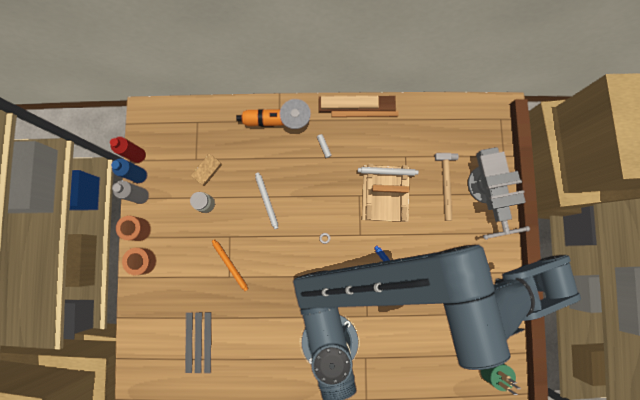

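View pics/side0.png

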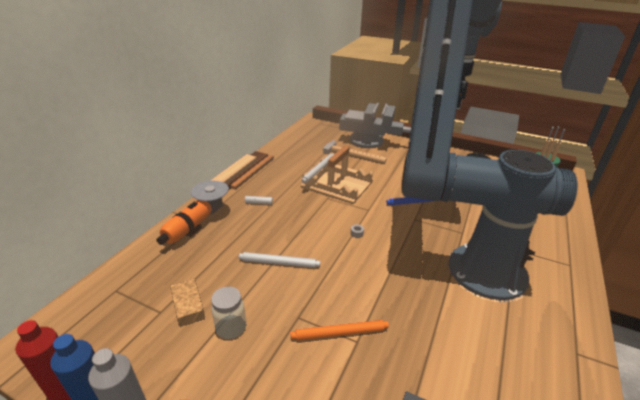

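The top view shows three candidates for the loose shaft: silver at (266,200), orange at (230,265) and blue at (385,255). The silver one fits because it is plain aluminium and long; the bar at (323,146) is the short one. The carrier is at about (387,193), with its loaded shaft on the far side at (388,171). I'll measure both and confirm the shaft in a crop.

Run:
```python
from h import *
im,d=load('top')
hsv=cv2.cvtColor(im,cv2.COLOR_RGB2HSV)
m=((hsv[...,1]<50)&(hsv[...,2]>120)).astype(np.uint8)
def rod(box,z):
    x0,y0,x1,y1=box; mm=np.zeros_like(m); mm[y0:y1,x0:x1]=m[y0:y1,x0:x1]
    cs,_=cv2.findContours(mm,cv2.RETR_EXTERNAL,cv2.CHAIN_APPROX_NONE); c=max(cs,key=cv2.contourArea)
    w=onplane('top',c.reshape(-1,2),z)[:,:2]; r=cv2.minAreaRect(w.astype(np.float32)*1000)
    v,u=np.nonzero(cv2.drawContours(np.zeros_like(m),[c],-1,1,-1)); P=onplane('top',np.c_[u,v],z)[:,:2]
    a=np.linalg.eigh(np.cov(P.T))[1][:,1]; t=P@a
    print(box,'rect',np.round(r,1),'mean',P.mean(0).round(4),'yaw',np.degrees(np.arctan2(a[1],a[0])).round(2),'len',np.ptp(t).round(4),'mid along',((t.max()+t.min())/2-P.mean(0)@a).round(4))
rod((245,160,290,240),.012); rod((345,155,430,185),.047)
# carrier depth map points
v,u=np.mgrid[150:235,345:430]; uv=np.c_[u.ravel(),v.ravel()]; P=pts('top',uv,d); 
for lo,hi in((.006,.02),(.03,.055),(.118,.14)):
    s=(P[:,2]>lo)&(P[:,2]<hi); r=cv2.minAreaRect((P[s,:2]*1000).astype(np.float32)); print(lo,hi,s.sum(),np.round(r[0],1),np.round(r[1],1),round(r[2],1))
a=cv2.resize(im[130:250,230:430],None,fx=4,fy=4,interpolation=cv2.INTER_CUBIC); cv2.imwrite('pics/c1.png',a[:,:,::-1])
```

```text
Traceback (most recent call last):
ValueError: setting an array element with a sequence. The requested array has an inhomogeneous shape after 1 dimensions. The detected shape was (3,) + inhomogeneous part.
```

```bash
cat > m.py <<'E'
from h import *
im,d=load('top')
hsv=cv2.cvtColor(im,cv2.COLOR_RGB2HSV)
m=((hsv[...,1]<50)&(hsv[...,2]>120)).astype(np.uint8)
def rod(box,z):
    x0,y0,x1,y1=box; mm=np.zeros_like(m); mm[y0:y1,x0:x1]=m[y0:y1,x0:x1]
    cs,_=cv2.findContours(mm,cv2.RETR_EXTERNAL,cv2.CHAIN_APPROX_NONE); c=max(cs,key=cv2.contourArea)
    w=onplane('top',c.reshape(-1,2),z)[:,:2]; r=cv2.minAreaRect(w.astype(np.float32)*1000)
    v,u=np.nonzero(cv2.drawContours(np.zeros_like(m),[c],-1,1,-1)); P=onplane('top',np.c_[u,v],z)[:,:2]
    a=np.linalg.eigh(np.cov(P.T))[1][:,1]; t=P@a
    print(box,'rect',r,'mean',P.mean(0).round(4),'yaw',np.degrees(np.arctan2(a[1],a[0])).round(2),'len',np.ptp(t).round(4),'mid along',((t.max()+t.min())/2-P.mean(0)@a).round(4))
E
python3 - <<'E'
from m import *
rod((245,160,290,240),.014); rod((345,155,430,185),.05)
v,u=np.mgrid[150:235,345:430]; uv=np.c_[u.ravel(),v.ravel()]; P=pts('top',uv,d); 
for lo,hi in((.006,.02),(.03,.055),(.118,.14)):
    s=(P[:,2]>lo)&(P[:,2]<hi); r=cv2.minAreaRect((P[s,:2]*1000).astype(np.float32)); print(lo,hi,s.sum(),r, np.median(P[s],0))
print(np.median(pts('top',[[266,200],[260,185],[272,215],[388,188],[380,188],[395,189],[375,215]],d),1), pts('top',[[266,200],[388,188],[388,171],[387,210]],d).round(4))
a=cv2.resize(im[130:250,230:430],None,fx=4,fy=4,interpolation=cv2.INTER_CUBIC); cv2.imwrite('pics/c1.png',a[:,:,::-1])
E
```

```text
(245, 160, 290, 240) rect ((523.85009765625, 231.34152221679688), (223.81103515625, 23.536226272583008), 19.14316177368164) mean [0.5228 0.2311] yaw -160.82 len 0.2238 mid along -0.0011
(345, 155, 430, 185) rect ((624.1473388671875, -224.92117309570312), (221.08660888671875, 23.79176902770996), 86.51094055175781) mean [ 0.6242 -0.2256] yaw 86.63 len 0.2211 mid along 0.0006
0.006 0.02 1676 ((552.0554809570312, -228.4823760986328), (323.1959228515625, 323.4433898925781), 89.09661865234375) [ 0.52280255 -0.21693545  0.01160801]
0.03 0.055 551 ((545.0601806640625, -222.5584716796875), (221.2150421142578, 208.76556396484375), 88.33242797851562) [ 0.56194431 -0.20012679  0.04160817]
0.118 0.14 236 ((545.9887084960938, -218.7859649658203), (127.90165710449219, 22.23064613342285), 88.69205474853516) [ 0.54589775 -0.2188317   0.1288765 ]
[0.23047973 0.25324727 0.20876047 0.12747974 0.1287361  0.12984575
 0.01026371] [[ 0.5229  0.2305  0.0255]
 [ 0.5463 -0.2118  0.1275]
 [ 0.6211 -0.2252  0.058 ]
 [ 0.4799 -0.2226  0.0197]]
```

View pics/c1.png

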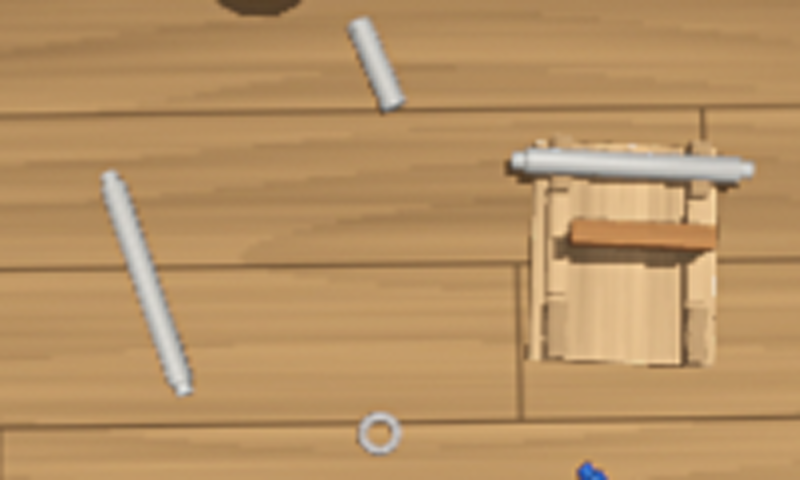

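The crop shows the silver shaft with a stub on each end at crop (145,285), and the empty notches on the carrier's near side at crop (555,325) and (700,330). I'll go above the shaft, and measure the carrier again from the handle and board colours.

```bash
python3 -m handwheel '[[[0,0,0,0.6],[0.8,-1,0,0],[0.8,-1,0,0],[0.8,-1,0,0],[0.8,-1,0,0],[0.8,-1,0,0],[0.8,-1,0,0],[0.8,-1,0,0],[0.8,-1,0,0],[0.8,-1,0,0],[0.8,-1,0,0],[0.8,-1,0,0],[0.8,-1,0,0],[0.8,-1,0,0],[0.8,-1,0,0],[0.8,-1,0,0],[0.8,-1,0,0],[0.8,-1,0,0],[0.8,-1,0,0],[0.8,-1,0,0]]]' 60
python3 -m handwheel '[[[0.8,-1,0.5,0],[0.8,-1,0.5,0],[0.8,-1,0.5,0],[0.8,-1,0.5,0],[0.8,-1,0.5,0],[0.8,-1,0.5,0],[0.8,-1,0.5,0],[0.4,-0.8,0.5,0],[0,0,0,0],[0,0,0,0]]]'
cat > go.py <<'E'
from h import *
from scipy.spatial.transform import Rotation as R
import sys
def go(x,y,z,yaw):
    s=sense(); M=R.from_quat(s['tool_rot']).as_matrix(); d=np.array([x,y,z])-s['tcp_pos']
    cy=np.degrees(np.arctan2(M[1,0],M[0,0])); t=(cy-yaw+180)%360-180
    c,sn=np.cos(np.radians(yaw)),np.sin(np.radians(yaw)); 
    print('t',s['t'],'tcp',s['tcp_pos'].round(4),'yaw',cy.round(2),'tilt',np.degrees(np.arccos(-M[2,2])).round(2),'F',s['force'].round(1),'gap',round(s['finger_gap'],3),'gf',s['gripper_force'])
    print('units xyz (axes now)',(M.T@d/.025).round(2),'turn',(t/6).round(2),'| after turn xy',round((d[0]*c+d[1]*sn)/.025,2),round((d[0]*sn-d[1]*c)/.025,2))
if __name__=='__main__': go(*map(float,sys.argv[1:5]))
E
python3 go.py .523 .231 .022 19.15
python3 - <<'E'
from m import *
hd=((hsv[...,0]<13)&(hsv[...,1]>120)&(hsv[...,2]>90)).astype(np.uint8); 
v,u=np.mgrid[150:240,345:430]; uv=np.c_[u.ravel(),v.ravel()]; P=pts('top',uv,d)
s=(P[:,2]>.122)&(P[:,2]<.135); Q=onplane('top',uv[s],.129); a=np.linalg.eigh(np.cov(Q[:,:2].T))[1][:,1]
print('handle',Q.mean(0),np.degrees(np.arctan2(a[1],a[0])))
for x0,x1 in((0.45,.60),):
  s=(P[:,2]>.042)&(P[:,2]<.055)&(P[:,0]<.6); Q=onplane('top',uv[s],.05)
  for g in (Q[:,1]<-.22,Q[:,1]>-.22): print('saddle',g.sum(),Q[g].mean(0),np.ptp(Q[g],axis=0), cv2.fitLine(Q[g,:2].astype(np.float32),cv2.DIST_HUBER,0,.01,.01).ravel())
E
```

```text
t: 2.6
tcp_pos: [0.4449, -0.002, 0.2498]
tool_rot: [0.986, 0.166, -0.0, -0.0]
force: [0.8, -0.3, -0.3]
finger_gap: 0.7
gripper_force: 0.0
t: 3.85
tcp_pos: [0.5223, 0.2298, 0.1499]
tool_rot: [0.986, 0.166, -0.0, 0.0]
force: [-0.2, 0.2, 0.2]
finger_gap: 0.695
gripper_force: 0.0
t 3.85 tcp [0.5223 0.2298 0.1499] yaw 19.15 tilt 0.05 F [-0.2  0.2  0.2] gap 0.695 gf 0.0
units xyz (axes now) [ 0.04 -0.04  5.12] turn -0.0 | after turn xy 0.04 -0.04
handle [ 0.54617446 -0.2182531   0.129     ] 86.98168045412311
saddle 49 [ 0.49530619 -0.28133306  0.05      ] [0.16050987 0.02869931 0.        ] [ 0.99914896 -0.04124794  0.50471246 -0.28185335]
saddle 42 [ 0.47342493 -0.15132511  0.05      ] [0.09262974 0.02840796 0.        ] [ 0.9914436  -0.13053595  0.47342494 -0.1513251 ]
```

```bash
python3 -m handwheel '[[[0.04,-0.04,1,0],[0,0,1,0],[0,0,1,0],[0,0,1,0],[0,0,0.6,0],[0,0,0.5,0],[0,0,0,0],[0,0,0,0]]]'
python3 -m handwheel '[[[0,0,0,0],[0,0,0,0],[0,0,0,0],[0,0,0,0],[0,0,0,0],[0,0,0,0]]]' 10 50
python3 go.py .523 .231 .022 19.15
```

```text
t: 4.85
tcp_pos: [0.5238, 0.2317, 0.0231]
tool_rot: [0.986, 0.166, 0.001, -0.0]
force: [1.5, 0.3, 0.3]
finger_gap: 0.7
gripper_force: 0.0
t: 5.6
tcp_pos: [0.5236, 0.2318, 0.0233]
tool_rot: [0.986, 0.166, 0.001, -0.0]
force: [-0.8, -0.5, 6.3]
finger_gap: 0.258
gripper_force: 49.0
t 5.6 tcp [0.5236 0.2318 0.0233] yaw 19.14 tilt 0.06 F [-0.8 -0.5  6.3] gap 0.258 gf 49.02067244052887
units xyz (axes now) [-0.03  0.02  0.05] turn -0.0 | after turn xy -0.03 0.02
```

```bash
python3 -m handwheel '[[[0,0,-0.5,0],[0,0,-0.5,0],[0,0,-0.5,0],[0,0,-0.5,-0.3],[0,0,-0.5,-1],[0,0,-0.5,-1],[0,0,-0.5,-1],[0,0,-0.5,-1],[0,0,-0.5,-1],[0,0,-0.5,-1],[0,0,-0.5,-1],[0,0,-0.5,-1],[0,0,-0.5,-1],[0,0,-0.5,-1],[0,0,0,-1],[0,0,0,0]]]'
python3 go.py .468 -.2145 .2 87
python3 - <<'E'
from h import *
im,d=grab('side'); cv2.imwrite('pics/s1.png',cv2.resize(im[100:340,160:480],None,fx=2.5,fy=2.5)[:,:,::-1])
E
```

```text
t: 7.6
tcp_pos: [0.523, 0.2315, 0.1981]
tool_rot: [0.726, 0.688, 0.0, 0.0]
force: [-0.2, 0.7, -0.7]
finger_gap: 0.26
gripper_force: 49.3
t 7.6 tcp [0.523  0.2315 0.1981] yaw 86.91 tilt 0.02 F [-0.2  0.7 -0.7] gap 0.26 gf 49.25723433494568
units xyz (axes now) [-17.93  -1.23  -0.08] turn -0.02 | after turn xy -17.93 -1.26
```

View pics/s1.png

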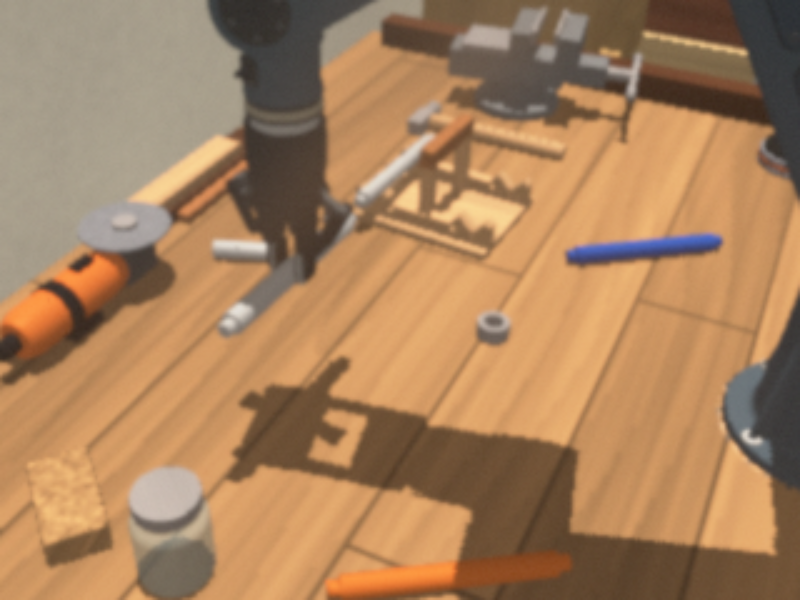

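The side view shows the shaft held at about crop (290,275), level, with the carrier's empty notches clear at crop (478,225) and (515,185). I'll cross-check the carrier's position from this view and start the traverse.

```bash
python3 -m handwheel '[[[-1,-0.07,0,0],[-1,-0.07,0,0],[-1,-0.07,0,0],[-1,-0.07,0,0],[-1,-0.07,0,0],[-1,-0.07,0,0],[-1,-0.07,0,0],[-1,-0.07,0,0],[-1,-0.07,0,0],[-1,-0.07,0,0],[-1,-0.07,0,0],[-1,-0.07,0,0],[-1,-0.07,0,0],[-1,-0.07,0,0],[-1,-0.07,0,0],[-1,-0.07,0,0],[-1,-0.07,0,0],[-0.9,-0.07,0,0],[0,0,0,0],[0,0,0,0]]]'
python3 go.py .468 -.2145 .2 87
python3 - <<'E'
from h import *
im,d=load('side'); 
v,u=np.mgrid[140:210,290:400]; uv=np.c_[u.ravel(),v.ravel()]; P=pts('side',uv,d)
r=lambda s:(s.sum(),np.round(cv2.minAreaRect((P[s,:2]*1000).astype(np.float32))[0],1),np.round(cv2.minAreaRect((P[s,:2]*1000).astype(np.float32))[1],1),P[s].mean(0).round(4))
box=(abs(P[:,0]-.546)<.13)&(abs(P[:,1]+.218)<.12)
s=box&(P[:,2]>.124)&(P[:,2]<.136); print('handle',r(s))
s=box&(P[:,2]>.035)&(P[:,2]<.06)&(P[:,0]>.6); print('loaded',r(s))
s=box&(P[:,2]>.025)&(P[:,2]<.055)&(P[:,0]<.53)
for g in(P[:,1]<-.22,P[:,1]>-.22): 
    q=P[s&g]; print('saddle',r(s&g)); i=np.argsort(q[:,0]); print(q[i][::max(1,len(i)//14)].round(3).tolist())
E
```

```text
t: 10.15
tcp_pos: [0.4675, -0.2128, 0.1974]
tool_rot: [0.726, 0.688, 0.0, -0.001]
force: [-0.6, 0.4, -2.7]
finger_gap: 0.256
gripper_force: 49.3
t 10.15 tcp [ 0.4675 -0.2128  0.1974] yaw 86.89 tilt 0.08 F [-0.6  0.4 -2.7] gap 0.256 gf 49.25914227962494
units xyz (axes now) [-0.06  0.02 -0.11] turn -0.02 | after turn xy -0.07 0.02
handle (np.int64(136), array([ 547.3, -219.5]), array([130.7,  22.7]), array([ 0.5459, -0.2143,  0.1298]))
loaded (np.int64(237), array([ 633.5, -221.9]), array([ 54.1, 216.8]), array([ 0.6226, -0.1919,  0.0526]))
saddle (np.int64(147), array([ 484.4, -283. ]), array([25.5, 90. ]), array([ 0.4797, -0.2783,  0.0366]))
[[0.439, -0.282, 0.032], [0.442, -0.276, 0.039], [0.446, -0.284, 0.05], [0.451, -0.271, 0.034], [0.459, -0.27, 0.037], [0.467, -0.273, 0.034], [0.474, -0.29, 0.036], [0.479, -0.293, 0.041], [0.483, -0.272, 0.042], [0.486, -0.272, 0.037], [0.491, -0.273, 0.04], [0.502, -0.292, 0.035], [0.51, -0.282, 0.034], [0.516, -0.279, 0.038], [0.524, -0.279, 0.036]]
saddle (np.int64(157), array([ 488.3, -151.8]), array([22.7, 82.8]), array([ 0.4836, -0.1484,  0.0369]))
[[0.447, -0.158, 0.045], [0.449, -0.144, 0.044], [0.453, -0.144, 0.05], [0.458, -0.143, 0.026], [0.463, -0.154, 0.042], [0.473, -0.144, 0.029], [0.479, -0.148, 0.037], [0.484, -0.144, 0.033], [0.488, -0.161, 0.046], [0.491, -0.145, 0.026], [0.497, -0.147, 0.048], [0.507, -0.146, 0.025], [0.513, -0.142, 0.03], [0.521, -0.145, 0.034], [0.529, -0.146, 0.027]]
```

```bash
python3 -m handwheel '[[[-0.07,-0.02,0.6,0],[0,0,0.8,0],[0,0,0.8,0],[0,0,0.8,0],[0,0,0.8,0],[0,0,0.6,0],[0,0,0.5,0],[0,0,0.3,0],[0,0,0.2,0],[0,0,0,0],[0,0,0,0]]]'
python3 go.py .4686 -.2148 .0585 87
python3 - <<'E'
from h import *
im,d=grab('side'); a=cv2.resize(im[130:220,270:420],None,fx=5,fy=5,interpolation=cv2.INTER_CUBIC); cv2.imwrite('pics/s2.png',a[:,:,::-1])
E
```

```text
t: 11.52
tcp_pos: [0.4675, -0.2155, 0.0629]
tool_rot: [0.726, 0.688, 0.0, 0.0]
force: [-0.4, -0.0, -1.7]
finger_gap: 0.261
gripper_force: 49.3
t 11.525 tcp [ 0.4675 -0.2155  0.0629] yaw 86.93 tilt 0.05 F [-0.4 -0.  -1.7] gap 0.261 gf 49.256481528282166
units xyz (axes now) [0.03 0.04 0.18] turn -0.01 | after turn xy 0.03 0.04
```

View pics/s2.png

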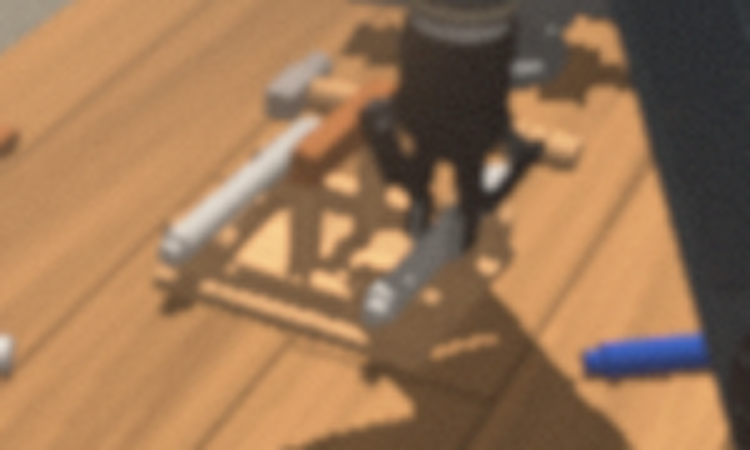

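The shaft hangs just over the notches, near end at crop (380,300), parallel to the loaded shaft. I'll lower until it makes contact.

```bash
python3 -m handwheel '[[[0.03,0.03,0.1,0],[0,0,0.08,0],[0,0,0,0],[0,0,0,0]]]'
python3 go.py .4686 -.2148 .0585 87
```

```text
t: 12.08
tcp_pos: [0.4686, -0.2147, 0.0583]
tool_rot: [0.726, 0.688, 0.0, 0.001]
force: [1.7, 1.9, 1.2]
finger_gap: 0.257
gripper_force: 49.7
t 12.075 tcp [ 0.4686 -0.2147  0.0583] yaw 86.9 tilt 0.07 F [1.7 1.9 1.2] gap 0.257 gf 49.66246783733368
units xyz (axes now) [-0.   -0.   -0.01] turn -0.02 | after turn xy -0.0 -0.0
```

```bash
python3 -m handwheel '[[[0,0,0,0],[0,0,0,0],[0,0,0,0],[0,0,0,0]]]' 50
python3 -m handwheel '[[[0,0,-0.3,0],[0,0,-0.5,0],[0,0,-0.8,0],[0,0,-1,0],[0,0,-1,0],[0,0,-1,0],[0,0,-1,0],[-1,0,0,0],[-1,0,0,0],[-1,0,0,0],[-1,0,0,0],[-1,0,0,0],[-1,0,0,0],[-1,0,0,0],[0,0,0,0]]]'
python3 - <<'E'
from h import *
for n,(a,b,c,e) in dict(top=(140,240,330,450),side=(130,220,270,420)).items():
    im,d=grab(n); cv2.imwrite(f'pics/{n}3.png',cv2.resize(im[a:b,c:e],None,fx=5,fy=5,interpolation=cv2.INTER_CUBIC)[:,:,::-1])
from m import *
rod((345,155,430,185),.05); rod((345,195,435,235),.05)
v,u=np.mgrid[150:235,345:430]; uv=np.c_[u.ravel(),v.ravel()]; P=pts('top',uv,d)
s=(P[:,2]>.122)&(P[:,2]<.135)&(abs(P[:,0]-.546)<.03)&(P[:,1]>-.3); Q=onplane('top',uv[s],.129); print('handle',s.sum(),Q.mean(0),cv2.minAreaRect((Q[:,:2]*1000).astype(np.float32)) if s.sum() else 0)
for uu,vv in((-.04,0),(0,0),(.04,0)): pass
E
```

```text
t: 12.58
tcp_pos: [0.468, -0.2146, 0.058]
tool_rot: [0.726, 0.688, -0.0, -0.0]
force: [0.0, 0.2, -0.1]
finger_gap: 0.586
gripper_force: 0.0
t: 14.45
tcp_pos: [0.4586, -0.3919, 0.1978]
tool_rot: [0.727, 0.687, -0.0, 0.001]
force: [-0.4, 0.7, -0.1]
finger_gap: 0.586
gripper_force: 0.0
(345, 155, 430, 185) rect ((624.435546875, -224.93902587890625), (221.07711791992188, 24.591520309448242), 86.57756805419922) mean [ 0.6242 -0.2253] yaw 86.7 len 0.2211 mid along 0.0004
(345, 195, 435, 235) rect ((420.64959716796875, -227.72955322265625), (137.3926544189453, 65.45132446289062), 38.89387130737305) mean [ 0.4305 -0.2237] yaw 47.75 len 0.1421 mid along -0.0113
handle 218 [ 0.54603942 -0.21893505  0.129     ] ((546.0016479492188, -218.64105224609375), (127.54643249511719, 22.77889633178711), 86.39261627197266)
```

View pics/top3.png

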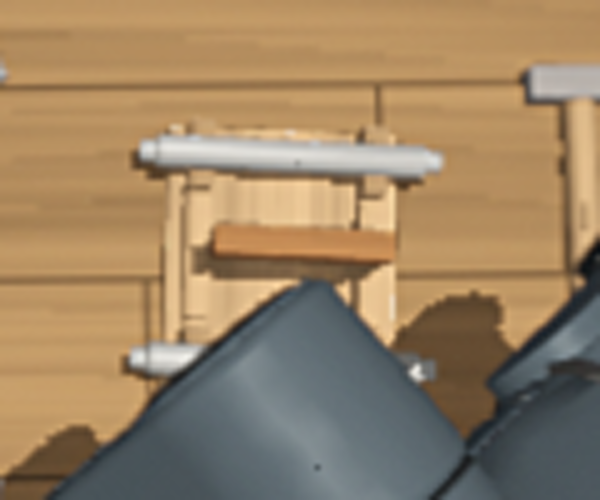

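View pics/side3.png

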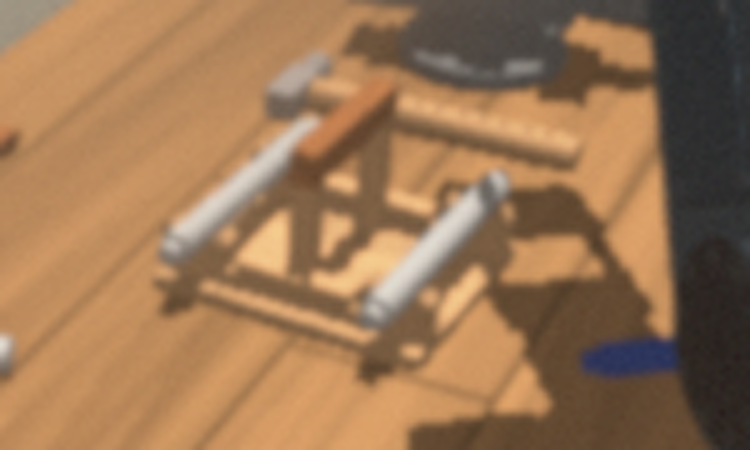

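Top view: the loose shaft's ends at crop (130,358) and (435,370) line up with the loaded shaft's ends at (140,150) and (440,160). The side view shows it down in both notches, near end at (375,310). Next I'll move over the handle.

```bash
python3 go.py .546 -.2188 .115 86.8
python3 -m handwheel '[[[0.9,0.4,0,0],[0.9,0.4,0,0],[0.9,0.4,0,0],[0.9,0.4,0,0],[0.9,0.4,0,0],[0.9,0.4,0,0],[0.9,0.4,0,0],[0.8,0.3,0,0],[0,0,0,0],[0,0,0,0]]]'
python3 go.py .546 -.2188 .115 86.8
```

```text
t 14.55 tcp [ 0.4583 -0.3891  0.1976] yaw 86.89 tilt 0.1 F [ 0.   0.7 -0.1] gap 0.59 gf 0.0
units xyz (axes now) [6.99 3.14 3.31] turn 0.02 | after turn xy 7.0 3.12
t: 15.8
tcp_pos: [0.5454, -0.2164, 0.198]
tool_rot: [0.726, 0.688, -0.0, 0.0]
force: [0.5, -0.8, 0.5]
finger_gap: 0.584
gripper_force: 0.0
t 15.8 tcp [ 0.5454 -0.2164  0.198 ] yaw 86.96 tilt 0.03 F [ 0.5 -0.8  0.5] gap 0.584 gf 0.0
units xyz (axes now) [-0.09  0.03  3.32] turn 0.03 | after turn xy -0.09 0.03
```

```bash
python3 -m handwheel '[[[-0.09,0.03,0.5,0],[0,0,0.8,0],[0,0,0.8,0],[0,0,0.7,0],[0,0,0.4,0],[0,0,0.1,0],[0,0,0,0],[0,0,0,0]]]'
python3 go.py .546 -.2188 .115 86.8
python3 -m handwheel '[[[0,0,0,0],[0,0,0,0],[0,0,0,0],[0,0,0,0],[0,0,0,0],[0,0,0,0]]]' 10 110
python3 go.py .546 -.2188 .115 86.8
```

```text
t: 16.8
tcp_pos: [0.5467, -0.2188, 0.1162]
tool_rot: [0.726, 0.688, 0.0, 0.001]
force: [-0.5, -0.0, 0.0]
finger_gap: 0.584
gripper_force: 0.0
t 16.8 tcp [ 0.5467 -0.2188  0.1162] yaw 86.94 tilt 0.09 F [-0.5 -0.   0. ] gap 0.584 gf 0.0
units xyz (axes now) [-0.   -0.03  0.05] turn 0.02 | after turn xy -0.0 -0.03
t: 17.55
tcp_pos: [0.5466, -0.2187, 0.1163]
tool_rot: [0.726, 0.688, 0.0, 0.001]
force: [-1.4, 1.2, 5.9]
finger_gap: 0.245
gripper_force: 107.7
t 17.55 tcp [ 0.5466 -0.2187  0.1163] yaw 86.92 tilt 0.07 F [-1.4  1.2  5.9] gap 0.245 gf 107.71822214126587
units xyz (axes now) [-0.01 -0.02  0.05] turn 0.02 | after turn xy -0.01 -0.02
```

Gripped. I'll lift slowly by 100 mm.

```bash
python3 -m handwheel '[[[0,0,-0.1,0],[0,0,-0.15,0],[0,0,-0.2,0],[0,0,-0.25,0],[0,0,-0.25,0],[0,0,-0.25,0],[0,0,-0.25,0],[0,0,-0.25,0],[0,0,-0.25,0],[0,0,-0.25,0],[0,0,-0.25,0],[0,0,-0.25,0],[0,0,-0.25,0],[0,0,-0.25,0],[0,0,-0.25,0],[0,0,-0.25,0],[0,0,-0.2,0],[0,0,-0.15,0],[0,0,-0.1,0],[0,0,-0.05,0]]]'
python3 -m handwheel '[[[0,0,-0.05,0],[0,0,0,0],[0,0,0,0],[0,0,0,0],[0,0,0,0],[0,0,0,0]]]'
python3 go.py .546 -.2188 .215 86.8; python3 -c "
from h import *
print(sense()['ft_torque'])
im,d=grab('side'); cv2.imwrite('pics/s4.png',cv2.resize(im[80:220,250:430],None,fx=4,fy=4,interpolation=cv2.INTER_CUBIC)[:,:,::-1])"
```

```text
t: 20.05
tcp_pos: [0.5462, -0.2185, 0.2206]
tool_rot: [0.726, 0.688, 0.0, -0.0]
force: [0.3, 0.3, -7.2]
finger_gap: 0.244
gripper_force: 107.7
t: 20.8
tcp_pos: [0.5462, -0.2186, 0.2217]
tool_rot: [0.726, 0.688, -0.0, -0.0]
force: [0.1, 0.0, -6.8]
finger_gap: 0.237
gripper_force: 107.7
t 20.8 tcp [ 0.5462 -0.2186  0.2217] yaw 86.93 tilt 0.0 F [ 0.1  0.  -6.8] gap 0.237 gf 107.7036702632904
units xyz (axes now) [-0.01 -0.01  0.27] turn 0.02 | after turn xy -0.01 -0.01
[0.06245967 0.00397303 0.06436663]
```

View pics/s4.png

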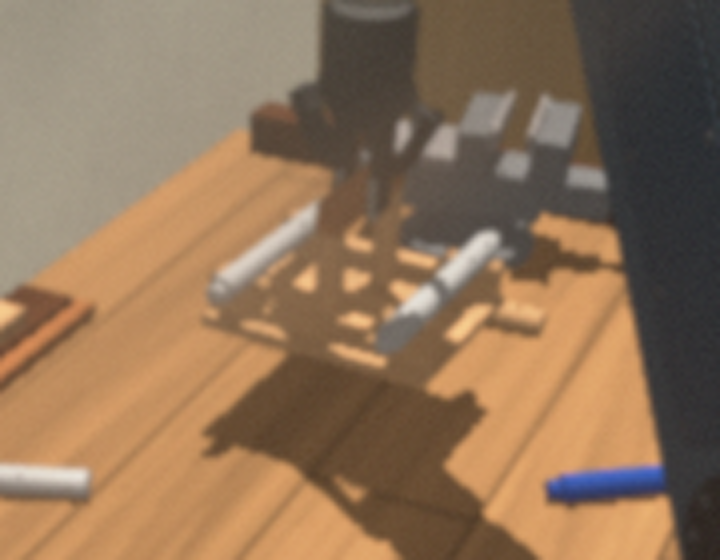

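The picture shows the carrier in the air with both shafts in their notches, ends at crop (395,335) and (215,290). I'll check that it is level from the depth, then hand in.

Run:
```python
from h import *
im,d=load('side')
v,u=np.mgrid[125:175,300:380]; uv=np.c_[u.ravel(),v.ravel()]; P=pts('side',uv,d)
for nm,x in(('loose',.468),('loaded',.624)):
  for y0 in np.arange(-.32,-.1,.04):
    s=(abs(P[:,0]-x)<.02)&(abs(P[:,1]-y0)<.02)&(P[:,2]>.12)&(P[:,2]<.19)
    if s.sum()>4: print(nm,round(y0,2),s.sum(),np.percentile(P[s,2],95).round(4))
```

```text
loose -0.32 11 0.1629
loose -0.28 90 0.1667
loose -0.24 58 0.1662
loose -0.2 54 0.1669
loose -0.16 120 0.1657
loose -0.12 87 0.1656
loaded -0.28 59 0.1663
loaded -0.24 52 0.1668
loaded -0.2 49 0.1665
loaded -0.16 128 0.1651
loaded -0.12 54 0.1656
```

Both shafts' tops are 0.165–0.167 m up along their lengths, so the carrier is level.

```bash
python3 -c "
from station import sign_off
print(sign_off())"
```

```text
the job is handed in; nothing more can be done
None
```

The job is done and handed in: the loose shaft lies centred in the empty notches, and the arm is holding the carrier still and level by its handle, about 10 cm above the bench.

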